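# Snap a sample canister onto a tilted gas port and hold its valve open

## Task

Lift the gas sample canister with the blue band out of the white rack and press it, hollow nose first and squarely along the lean of the port, onto the brass pin of the sampling block until the three green clips snap in behind the canister's nose rim. Then keep pushing so that the spring-loaded brass pin is pressed nearly all the way in, and finish while still holding the canister pressed there; do not ram it, and leave the orange-banded canister where it stands in the rack.

Things in the scene. Friction and masses are not known exactly. Their poses are not given: they have to be found in the camera images.
- canister_blue_center (a point): Centre (half-way up, on the axis) of the canister to use: an upright aluminium cylinder 32 mm in diameter and 112 mm long (plus a 6 mm blue button on top), 160 g, with a broad blue band round its middle. z runs along its axis from nose to top. Grip it at any yaw, between this point and 44 mm above it. It stands nose down in a pocket whose rim is 21 mm below this point.
- canister_blue_nose (a point): Centre of the open lower end of the blue canister's nose, 56 mm below its centre on its axis; z points up along the canister. The nose is an 18 mm long steel tube with a round rim 26 mm across and 5 mm high at its end, a neck 19 mm across behind it, and a bore 13 mm in diameter and 16 mm deep.
- canister_orange_center (a point): Centre of the other canister, same in size and shape but with an orange band; it stands in the other pocket and must be left alone.
- rack: Fixed white rack 64 x 150 x 42 mm, origin at the centre of its underside, long side along its y. Two round pockets, 35 mm wide and 35 mm deep, 76 mm apart along y; either may hold either canister. A canister's nose must rise 35 mm to clear it.
- port_seat (a point): Centre of the port's steel seat on the fixed sampling block (base 104 x 92 mm, grey body 48 mm high). Its z is the port axis, pointing outward along the brass pin; it leans 25 degrees from vertical roughly to the robot's right (the block's own -x; its yaw varies). Pushed home, the canister's nose rests on this seat, coaxial. Three clips stand round the pin, tops 18 mm above the seat.
- stem_tip (a point): Tip of the brass pin (10 mm thick, round end), 24 mm out from the seat along the port axis when out; same axes as port_seat. Coming on, the nose rim spreads the clips from 16 mm off the seat and they snap shut behind it at about 8 mm (they resist with about 6 N at first, then pull the nose in with up to about 10 N).
- stem (a joint): Depth by which the brass pin (valve stem) is pushed into the port along -z of port_seat, m: 0 out, 0.009 end stop. Spring: 5 N at the start of travel, plus 1 N per mm. The bore's floor meets it when the nose is 8 mm from the seat, so it reads about 0.008 with the nose on the seat.
- clip0 (a joint): Outward slide of one green spring clip, m: 0 closed, about 0.002 as the nose rim passes, back to 0 once snapped in behind the rim.
- clip1 (a joint): As clip0, the second clip.
- clip2 (a joint): As clip0, the third clip.
Not all that is in view belongs to the job. What is shaped like the part that bears canister_blue_center but purple or red is not meant.

How it is judged:
On the way, in this order (a step that is already met when the one before it is completed fails the run):
1. the blue-banded canister is held clear above the rack (height (world z) of canister_blue_nose above 0.05 m and contact force between the fingers and canister_blue above 1 N), for 0.1 s.
2. the nose rim is behind all three closed clips, canister square on the port (z of canister_blue_nose in the frame of port_seat below 0.0085 m and x of canister_blue_nose in the frame of port_seat between -0.004 and 0.004 m and y of canister_blue_nose in the frame of port_seat between -0.004 and 0.004 m and angle between the z axis of canister_blue_center and the z axis of port_seat, either way round below 0.1 rad and value of joint each of clip0, clip1, clip2 below 0.001 m), for 0.2 s.
At the end, for the whole second after the job is handed in: Blue canister snapped on: nose within 4.5 mm of the seat along the port axis and 4 mm across, axes within 0.10 rad, all clips closed (under 1 mm); the brass pin held in over 5 mm against its spring and the fingers still gripping the canister (over 2 N) through the last second (z of canister_blue_nose in the frame of port_seat below 0.0045 m and x of canister_blue_nose in the frame of port_seat between -0.004 and 0.004 m and y of canister_blue_nose in the frame of port_seat between -0.004 and 0.004 m and angle between the z axis of canister_blue_center and the z axis of port_seat, either way round below 0.1 rad and value of joint each of clip0, clip1, clip2 below 0.001 m and value of joint stem above 0.005 m and contact force between the fingers and canister_blue above 2 N); the arm keeps its last pose, push and grip.
It fails at once if the orange-banded canister is lifted, tipped or shifted (over 8 mm) (distance of canister_orange_center from where it was at the start of the episode above 0.008 m).
It fails at once if the canister is rammed on to the block (over 60 N) (contact force between canister_blue and sampling_block above 60 N).
It also fails if it takes over 38 s, if anything falls off the work surface, if the arm or the gripper's body presses on something with over 40 N, if the wrist force passes 120 N, or if a joint passes its speed limit or range.

## Robot

A 6-joint arm with a two-finger parallel gripper is mounted at the origin on a cart in front of the work surface, level with it; the furniture and walls round the work are solid. World frame = base frame: x ahead of the robot, y to its left, z up, the work surface at z = 0. Lengths are in m, angles in rad, forces in N, time in s.
With the tool pointing down it reaches from about 0.325 to 0.75 m from the base axis. Payload 7.6 kg.
Tool frame: the origin (TCP) lies at the very end of the fingers, on their centre line; the grasp point (between the pads) lies 19 mm behind it; z points along the fingers, y is the direction in which the jaws open and shut (so a half turn about z gives the same grasp; the last joint's range is limited). The gripper opens to 85 mm and grips with 20 to 120 N. Pads are 22 mm wide; open, the fingers measure 114 mm over their backs; the gripper's body (76 mm by 85 mm) begins 54 mm behind the grasp point. The pads swing forward as they close: fully open they stand 13 mm farther back than shut.
Start: joints at [-1.306, 0.052, 1.401, -0, 1.689, -0.07], TCP at [0.173, -0.496, 0.231] pointing down, gripper open.
Joint ranges: [-2.9, 2.9], [-0.91, 2.17], [0.12, 2.37], [-1.06, 4.2], [0.26, 2.73], [-2.93, 2.93]. Speed limits (rad/s): [2.57, 2.57, 3.01, 3.14, 3.14, 3.14].

## Interface

Orientations are given as a unit quaternion [x, y, z, w].
In Python, from bench import bot gives the robot as it stands.
- The arm moves only by the tool apply_moves, never from a script. Its argument "steps" is a list of rows, each a list of 5 numbers: the closure in counts, from 0 (fully open) to 255 (shut), then the shift along the tool's x, y, z in m, then the turn about the tool's z in degrees. In form: [[hand, x, y, z, spin], ...]. A call has 1 to 20 rows; each row is the pose to reach, as a shift and turn from the pose commanded when the call began, along the tool's axes at that moment; what a row does not reach only later rows make up. A row lasts 1/10 s, in which the tool goes at most 50 mm and 8.59 degrees, less where a joint would pass 70% of its speed; a pose out of reach is approached as far as the arm can. A call with a gripper value outside its range is refused whole. The fingers move at their own pace and stop on an object; "grip_force" is the grip in N (left out, the last holds). Time passes only in rows, so rows that repeat a pose let the fingers close. It gives the time, the measured TCP pose, the force and the opening at its end, in the units of the state.
- bot.sense(): the state, without advancing time (a new reading comes with each control period).
- bot.get_image(name): name is "side" or "top"; returns the picture (480x640x3 uint8, blue, green, red); there is no depth.
- bot.camera_info(name): a dict with "mtx" (3x3 intrinsics, pixels), "rvec" (rotation vector, rad) and "tvec" (3), from world to camera coordinates, as OpenCV has them. Camera axes: x right, y down, z forward; pixel columns grow to the right and rows downward; lengths in m; the calibration is good to about 2 mm. A picture is of the moment at which its call begins. camera_info takes no time and is no camera call.
- bot.hand_in(): hands the job in, once; it reports no verdict.
The state is a dict: "clock": time; "qpos": joint angles; "qd": joint speeds; "tau": joint torques, N m; "ee_pos": TCP position; "tcp_rot": TCP orientation; "contact_force": force on the tool from outside, world axes, zero at the start; "moment": the same for the moment, N m; "gripper_width": finger opening in m.
Only numpy, scipy, OpenCV 4.12 (cv2) and the standard library are available. Lean on these libraries where they do the work, as an engineer would, in place of code of your own. Each camera call takes 0.05 s, during which the arm holds its last target. There are 200 camera calls.

## Working session

There is one attempt and no reset: what is moved stays moved. The work goes in short steps, Python scripts to look and compute and a tool call to move; the robot and the scene stay as the last step left them, time stands still between calls to the robot, and variables do not carry over. Pictures are saved under pics/ and viewed, about 8 in all and at most 12, crops included, and the job is handed in when it is done.

Besides the shell and the picture viewer there is one more tool, called after ">>>" by a JSON object that holds its "method" and its "body". apply_moves: Moves the arm, as the interface text tells. Its arguments: {"type":"object","properties":{"steps":{"type":"array"},"grip_force":{"type":"number"}},"required":["steps"]}

```bash
mkdir -p pics; python3 - <<'E'
from bench import bot
import cv2
s=bot.sense();print(s)
for n in("side","top"):
    cv2.imwrite(f"pics/{n}0.png",bot.get_image(n)); print(n,bot.camera_info(n))
E
```

```text
{'clock': 0.0, 'qpos': array([-1.30627284e+00,  5.28361621e-02,  1.40175290e+00, -3.43278359e-05,
        1.68861750e+00, -7.02902509e-02]), 'qd': array([-0.00043824,  0.00141056,  0.00018054, -0.00207746, -0.00124934,
       -0.001106  ]), 'tau': array([ 1.14705406e-03, -3.81669617e+01, -3.60180867e+01,  4.35634206e-05,
        6.22420222e-03,  7.84958786e-06]), 'ee_pos': array([ 0.17244634, -0.49553663,  0.23045853]), 'tcp_rot': array([ 9.86020178e-01,  1.66624000e-01, -9.52116687e-05, -8.01498023e-04]), 'contact_force': array([0.14823346, 0.11052927, 0.54528191]), 'moment': array([ 0.05529682,  0.05932921, -0.00767485]), 'gripper_width': 0.08553763761339396}
side {'mtx': array([[455.40198839,   0.        , 320.43203619],
       [  0.        , 455.40198839, 244.85924897],
       [  0.        ,   0.        ,   1.        ]]), 'rvec': array([-0.06760775,  2.81405119, -1.38827688]), 'tvec': array([0.45552191, 0.13301231, 0.90665657])}
top {'mtx': array([[522.25438117,   0.        , 315.78738543],
       [  0.        , 522.25438117, 242.97883561],
       [  0.        ,   0.        ,   1.        ]]), 'rvec': array([ 2.12462371, -2.14981286,  0.18076568]), 'tvec': array([-0.08674284,  0.47259056,  0.955855  ])}
```

View pics/side0.png

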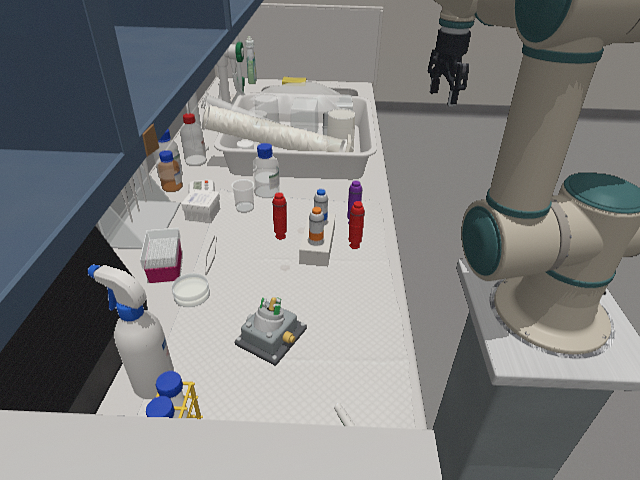

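View pics/top0.png

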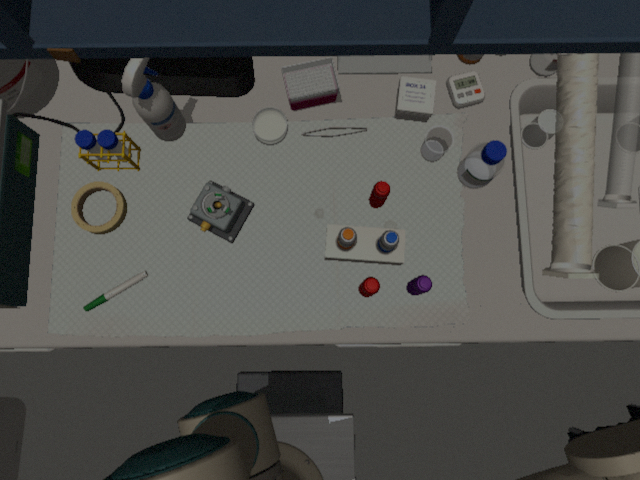

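Candidates for the wanted canister:
- Blue band in the rack: top (389,240), side (321,205). This is my choice.
- Orange in the rack: top (347,237).
- Red: top (380,192) and (370,287).
- Purple: top (420,285).
- Blue-capped bottles: top (493,152), (86,138) and (107,139).

Next I'll check this choice and the port in one close crop.

```bash
python3 - <<'E'
import cv2,numpy as np
t=cv2.imread("pics/top0.png");s=cv2.imread("pics/side0.png")
r=lambda im,x,y,w,h:cv2.resize(im[y:y+h,x:x+w],(400,300),interpolation=cv2.INTER_CUBIC)
b=lambda im:np.clip(im*1.0*1.8,0,255).astype('uint8')
cv2.imwrite("pics/crop1.png",np.vstack([np.hstack([b(r(t,175,165,100,75)),r(s,230,290,80,60)]),np.hstack([b(r(t,310,200,120,90)),r(s,270,175,120,90)])]))
E
```

```text
(no output)
```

View pics/crop1.png

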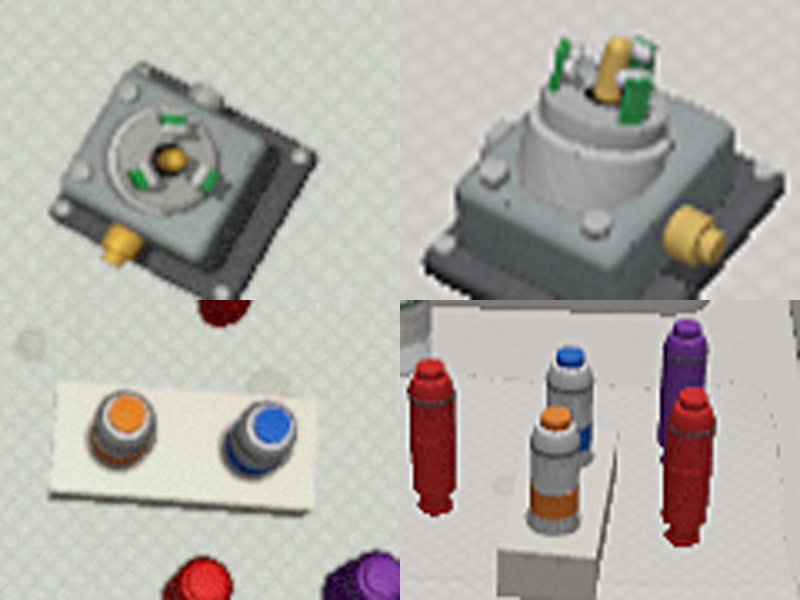

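The crop confirms the blue-buttoned, blue-banded canister at top (389,240), the right-hand pocket. The port shows three green clips round a brass pin at about top (218,205), side (274,298). Its base's long edge runs right and down in the top view.

```bash
cat > h.py <<'E'
import cv2,numpy as np
from bench import bot
C={}
for n in("side","top"):
    c=bot.camera_info(n);R=cv2.Rodrigues(c["rvec"])[0];C[n]=(c["mtx"],R,np.ravel(c["tvec"]))
def ray(n,p):
    K,R,t=C[n];return -R.T@t,R.T@np.linalg.solve(K,[p[0],p[1],1.])
def plane(n,p,z):
    o,d=ray(n,p);return o+d*(z-o[2])/d[2]
def tri(ps,pt):
    P=[C[n][0]@np.c_[C[n][1],C[n][2]] for n in("side","top")]
    X=cv2.triangulatePoints(P[0],P[1],np.array(ps,float).reshape(2,1),np.array(pt,float).reshape(2,1)).ravel();return X[:3]/X[3]
def proj(n,X):
    K,R,t=C[n];p=K@(R@np.asarray(X)+t);return p[:2]/p[2]
def blobs(im,box,lo,hi,amin=4):
    x,y,w,h=box;m=cv2.inRange(cv2.cvtColor(im[y:y+h,x:x+w],cv2.COLOR_BGR2HSV),lo,hi)
    n,l,st,c=cv2.connectedComponentsWithStats(m)
    return [(int(st[i,4]),(c[i]+[x,y]).round(2).tolist(),(st[i,:4]+[x,y,0,0]).tolist()) for i in range(1,n) if st[i,4]>=amin]
E
python3 - <<'E'
from h import *
np.set_printoptions(precision=4,suppress=True)
t=cv2.imread("pics/top0.png");s=cv2.imread("pics/side0.png")
B=((100,120,50),(125,255,255));O=((5,130,60),(18,255,255));Y=((15,90,60),(28,255,255));G=((45,100,30),(85,255,255))
for nm,im,cb,pb in(("top",t,(320,215,90,50),(195,185,60,50)),("side",s,(300,180,35,60),(250,290,50,40))):
    print(nm,"blue",blobs(im,cb,*B),"or",blobs(im,cb,*O));print(" brass",blobs(im,pb,*Y,amin=3));print(" green",blobs(im,pb,*G,amin=3))
cr=lambda x,y:(175+x/4,165+y/4)
c=[plane("top",cr(*p),.01) for p in((140,65),(315,155),(225,295),(55,215))]
for i in range(4):
    d=c[(i+1)%4]-c[i];print(np.linalg.norm(d),np.degrees(np.arctan2(d[1],d[0])))
print("base ctr",np.mean(c,0))
rk=[plane("top",(310+x*.3,200+(y-300)*.3),.042) for x,y in((58,380),(318,398),(312,510),(50,495))]
for i in range(4):
    d=rk[(i+1)%4]-rk[i];print(np.linalg.norm(d),np.degrees(np.arctan2(d[1],d[0])))
print("rack",np.mean(rk,0)); print("cams",ray("top",(0,0))[0],ray("side",(0,0))[0])
E
```

```text
top blue [(86, [391.28, 237.06], [386, 232, 11, 11])] or [(87, [347.66, 233.79], [343, 229, 11, 11])]
 brass [(29, [218.07, 204.24], [215, 202, 7, 6]), (73, [204.49, 225.66], [200, 221, 10, 11])]
 green [(10, [217.9, 194.4], [215, 194, 6, 2]), (14, [209.21, 209.43], [207, 208, 5, 4]), (11, [226.82, 209.91], [225, 208, 4, 5])]
side blue [(42, [320.55, 191.74], [317, 189, 8, 6]), (19, [324.95, 216.37], [324, 213, 3, 8])] or [(56, [316.18, 210.04], [312, 207, 9, 7]), (91, [315.56, 235.91], [309, 231, 14, 9])]
 brass [(59, [271.92, 303.9], [269, 298, 7, 13])]
 green [(18, [261.39, 302.28], [260, 298, 4, 10]), (3, [276.33, 302.33], [276, 302, 2, 2]), (47, [276.47, 309.91], [274, 306, 6, 9])]
0.0996821482108285 -118.25523269917969
0.08253810443025393 148.08447092966176
0.0939592594522221 64.07046534815662
0.08618423179799915 -27.90222743536422
base ctr [0.5438 0.0947 0.01  ]
0.14923781778566905 -94.69431336541989
0.06482381440555815 174.69058928664973
0.14867618843156188 86.02808244924533
0.06669467866655833 -4.799511156552279
rack [ 0.4687 -0.1864  0.042 ]
cams [ 0.3083 -0.0874  1.0207] [0.4456 0.6553 0.6475]
```

```bash
python3 - <<'E'
from h import *
np.set_printoptions(precision=4,suppress=True)
for nm,ps,pt in(("blue",(320.55,191.2),(391.28,237.06)),("orange",(316.18,210.04),(347.66,233.79))):
    print(nm,tri(ps,pt),plane("top",pt,.124))
a=np.radians(-118);n=np.array([np.sin(np.radians(25))*np.cos(a),np.sin(np.radians(25))*np.sin(a),np.cos(np.radians(25))])
X=tri((274,300.7),(218.07,204.24));S=X-.0195*n
print("tipcentre",X,"seat",S,"n",n, "reproj",[proj(k,X) for k in("side","top")])
for h in(0,.019,.024):print(h,proj("side",S+h*n),proj("top",S+h*n))
# clips at radius ~.014, h .016: top view centroid vs axis
print("clip ring ctr at h16 top",proj("top",S+.016*n), "side",proj("side",S+.016*n))
t=cv2.imread("pics/top0.png");s=cv2.imread("pics/side0.png")
from bench import bot
s=bot.sense();from scipy.spatial.transform import Rotation as Ro
print(Ro.from_quat(s["tcp_rot"]).as_matrix())
E
```

```text
blue [ 0.4666 -0.2238  0.1237] [ 0.4664 -0.2237  0.124 ]
orange [ 0.4732 -0.1478  0.1229] [ 0.473  -0.1477  0.124 ]
tipcentre [0.5371 0.0867 0.0847] seat [0.541 0.094 0.067] n [-0.1984 -0.3731  0.9063] reproj [array([273.1942, 300.4825]), array([218.0346, 204.8412])]
0 [270.9192 310.5381] [215.8986 205.0992]
0.019 [273.1356 300.742 ] [217.9788 204.8479]
0.024 [273.7234 298.1439] [218.5389 204.7803]
clip ring ctr at h16 top [217.6453 204.8882] side [272.7838 302.2968]
[[ 0.9445  0.3286 -0.0004]
 [ 0.3286 -0.9445  0.0013]
 [ 0.0001 -0.0014 -1.    ]]
```

>>> {"method": "apply_moves", "body": {"steps": [[60,0.12,-0.052,0,-15],[60,0.24,-0.104,0,-30],[60,0.367,-0.16,0,-42.8],[60,0.367,-0.16,0,-42.8],[60,0.367,-0.16,0,-42.8],[60,0.367,-0.16,0,-42.8],[60,0.367,-0.16,0,-42.8],[60,0.367,-0.16,0,-42.8],[60,0.367,-0.16,0,-42.8],[60,0.367,-0.16,0,-42.8],[60,0.367,-0.16,0,-42.8],[60,0.367,-0.16,0,-42.8]], "grip_force": 30}}

```text
clock: 1.3
ee_pos: [0.4658, -0.2252, 0.2313]
tcp_rot: [0.858, 0.514, -0.0, 0.0]
contact_force: [0.3, -0.2, -0.9]
gripper_width: 0.0653
```

```bash
python3 - <<'E'
from h import *
s=bot.sense();from scipy.spatial.transform import Rotation as Ro
print(s["clock"],s["ee_pos"],s["gripper_width"],s["qpos"],s["contact_force"]);print(Ro.from_quat(s["tcp_rot"]).as_matrix().round(4))
im=bot.get_image("top");im2=bot.get_image("side")
cv2.imwrite("pics/m1.png",np.hstack([cv2.resize(im[170:320,300:500],(400,300)),cv2.resize(im2[100:280,230:470],(400,300))]))
E
```

```text
1.3 [ 0.46578074 -0.22522229  0.23129041] 0.06529072735073602 [-5.21633473e-01  3.06604578e-02  1.42292782e+00 -2.58650662e-04
  1.68802424e+00 -3.05734271e-02] [ 0.3068504  -0.20714773 -0.93595042]
[[ 4.716e-01  8.818e-01 -1.000e-04]
 [ 8.818e-01 -4.716e-01 -2.000e-04]
 [-3.000e-04 -0.000e+00 -1.000e+00]]
```

View pics/m1.png

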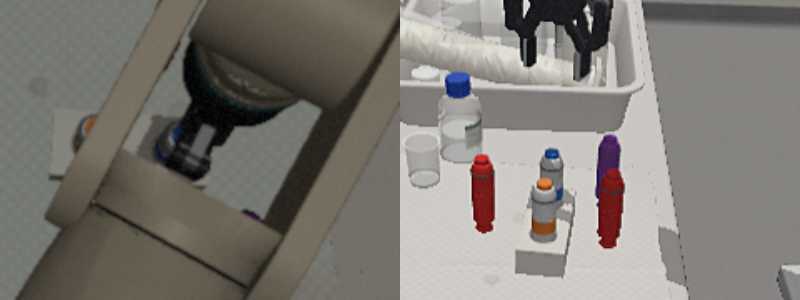

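The hand is above the blue canister: in the side view the fingers stand over it, clear of the red and purple ones. I'll descend and grip.

>>> {"method": "apply_moves", "body": {"steps": [[60,0.0015,0,0.04,0],[60,0.0015,0,0.08,0],[60,0.0015,0,0.11,0],[60,0.0015,0,0.14,0],[60,0.0015,0,0.161,0],[60,0.0015,0,0.161,0],[255,0.0015,0,0.161,0],[255,0.0015,0,0.161,0],[255,0.0015,0,0.161,0],[255,0.0015,0,0.161,0],[255,0.0015,0,0.161,0],[255,0.0015,0,0.161,0]], "grip_force": 30}}

```text
clock: 2.6
ee_pos: [0.4682, -0.2234, 0.0722]
tcp_rot: [0.857, 0.515, 0.001, 0.002]
contact_force: [-1.4, 0.5, 6.6]
gripper_width: 0.0313
```

>>> {"method": "apply_moves", "body": {"steps": [[255,0,0,-0.013,0],[255,0,0,-0.027,0],[255,0,0,-0.027,0],[255,-0.004,0,-0.027,0],[255,-0.008,0,-0.0275,0],[255,-0.012,0,-0.028,0],[255,-0.016,0,-0.028,0],[255,-0.02,0,-0.028,0],[255,-0.024,0,-0.028,0],[255,-0.028,0,-0.027,0],[255,-0.032,0,-0.0265,0],[255,-0.036,0,-0.026,0],[255,-0.04,0,-0.025,0],[255,-0.04,0,-0.025,0]]}}

```text
clock: 4.0
ee_pos: [0.4483, -0.2586, 0.0953]
tcp_rot: [0.857, 0.515, -0.0, 0.0]
contact_force: [1.1, 2.8, -1.9]
gripper_width: 0.0314
```

```bash
python3 - <<'E'
from h import *
s=bot.sense()
print(s["ee_pos"],s["gripper_width"],s["contact_force"],s["moment"])
im=bot.get_image("top");im2=bot.get_image("side");cv2.imwrite("pics/t2.png",im);cv2.imwrite("pics/s2.png",im2)
cv2.imwrite("pics/m2.png",np.hstack([cv2.resize(im[185:305,310:470],(400,300),interpolation=2),cv2.resize(im2[140:275,250:430],(400,300),interpolation=2)]))
E
```

```text
[ 0.44829883 -0.2586324   0.09525959] 0.031428516182120066 [ 1.11624051  2.81011148 -1.93509437] [ 0.71114853 -0.36789722 -0.05537587]
```

View pics/m2.png

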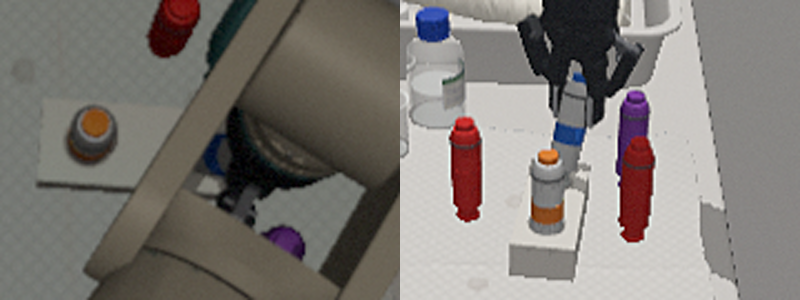

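The canister has pivoted in the grip: the side view shows it leaning with its top to the right, and the orange canister hasn't moved. I'll tighten the grip and lift.

>>> {"method": "apply_moves", "body": {"steps": [[255,0,0,0,0],[255,0.001,0,-0.02,0],[255,0.001,0,-0.06,0],[255,0.001,0,-0.1,0],[255,0.001,0,-0.13,0],[255,0.001,0,-0.13,0],[255,0.001,0,-0.13,0],[255,0.001,0,-0.13,0]], "grip_force": 80}}

```text
clock: 4.9
ee_pos: [0.4483, -0.2572, 0.2234]
tcp_rot: [0.857, 0.515, -0.001, -0.001]
contact_force: [-0.2, 0.3, -2.7]
gripper_width: 0.0303
```

```bash
python3 - <<'E'
from h import *
s=bot.sense()
print(s["ee_pos"],s["gripper_width"],s["contact_force"],s["moment"])
im=bot.get_image("top");im2=bot.get_image("side");cv2.imwrite("pics/t3.png",im);cv2.imwrite("pics/s3.png",im2)
g=s["ee_pos"]+[0,0,.019];print([proj(k,g) for k in("top","side")])
a=np.radians(-118);n=lambda t:np.array([np.sin(t)*np.cos(a),np.sin(t)*np.sin(a),np.cos(t)])
for t in(20,25,30):print(t,[proj("side",g-.084*n(np.radians(t))),proj("top",g-.084*n(np.radians(t)))])
cv2.imwrite("pics/m3.png",np.hstack([cv2.resize(im[170:320,300:500],(400,300),interpolation=2),cv2.resize(im2[90:225,250:430],(400,300),interpolation=2)]))
E
```

```text
[ 0.44825349 -0.2571749   0.22338044] 0.030348940028231786 [-0.15138569  0.26597055 -2.73833947] [-0.06395787  0.02122906  0.02143198]
[array([425.14190641, 234.89381978]), array([331.01380593, 135.31686452])]
20 [array([323.35608541, 173.73892166]), array([399.67116152, 235.59708307])]
25 [array([321.84311193, 173.86881864]), array([396.28139015, 233.45850933])]
30 [array([320.3789654 , 173.71154055]), array([393.07218746, 231.31722836])]
```

View pics/m3.png

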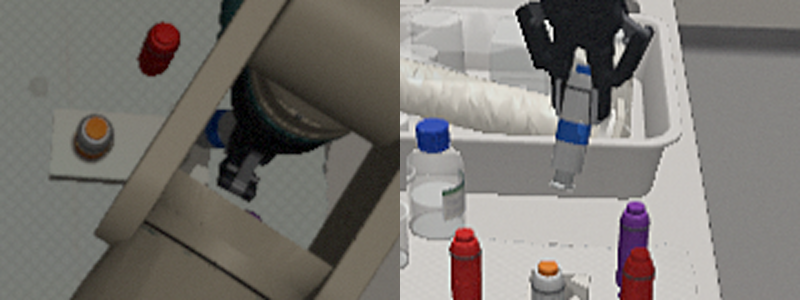

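>>> {"method": "apply_moves", "body": {"steps": [[255,0.04,-0.011,0,0],[255,0.08,-0.022,0,0],[255,0.12,-0.033,0,0],[255,0.16,-0.045,0,0],[255,0.2,-0.056,0,0],[255,0.24,-0.067,0,0],[255,0.275,-0.077,0,0],[255,0.299,-0.084,0,0],[255,0.299,-0.084,0,0],[255,0.299,-0.084,0.03,0],[255,0.299,-0.084,0.057,0],[255,0.299,-0.084,0.057,0],[255,0.299,-0.084,0.057,0],[255,0.299,-0.084,0.057,0]]}}

```text
clock: 6.4
ee_pos: [0.516, 0.0458, 0.17]
tcp_rot: [0.857, 0.515, 0.001, 0.001]
contact_force: [0.5, -0.1, -1.7]
gripper_width: 0.0303
```

```bash
python3 - <<'E'
from h import *
s=bot.sense()
print(s["ee_pos"],s["gripper_width"],s["contact_force"],s["tcp_rot"])
im=bot.get_image("top");im2=bot.get_image("side");cv2.imwrite("pics/t4.png",im);cv2.imwrite("pics/s4.png",im2)
cv2.imwrite("pics/m4.png",np.hstack([cv2.resize(im[165:240,170:270],(400,300),interpolation=2),cv2.resize(im2[230:335,215:355],(400,300),interpolation=2)]))
E
```

```text
[0.51597142 0.04576657 0.17004388] 0.03034625529733133 [ 0.52179908 -0.06680174 -1.73917531] [8.57372233e-01 5.14695299e-01 1.03876359e-03 7.24029925e-04]
```

View pics/m4.png

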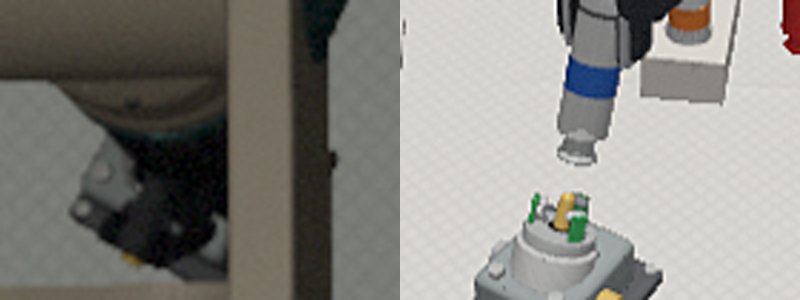

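```bash
python3 - <<'E'
from h import *
np.set_printoptions(precision=2,suppress=True)
im=cv2.imread("pics/s4.png")
print("band",blobs(im,(255,230,60,60),(100,100,40),(125,255,255)))
hsv=cv2.cvtColor(im,cv2.COLOR_BGR2HSV)
m=blobs(im,(255,230,60,60),(100,100,40),(125,255,255))
g=np.array([0.516,.0458,.189])
a=np.radians(-118);n=lambda t:np.array([np.sin(t)*np.cos(a),np.sin(t)*np.sin(a),np.cos(t)])
for t in(19,22,25,28,31):
    k=n(np.radians(t));P=[proj("side",g-L*k) for L in(.028,.066,.084)]
    d=P[1]-P[0];print(t,*P,"img angle",np.degrees(np.arctan2(d[0],-d[1])))
# grey-level silhouette: row-wise strongest left/right edges
gr=cv2.GaussianBlur(cv2.cvtColor(im,cv2.COLOR_BGR2GRAY).astype(np.float32),(0,0),.7)
gx=np.gradient(gr,axis=1)
for r in range(250,290,2):
    row=gr[r,262:300];print(r,row.astype(int)[::1])
E
```

```text
band [(196, [281.42, 257.67], [273, 249, 19, 16])]
19 [283.49 254.31] [280.07 274.35] [278.49 283.61] img angle -170.3102219739394
22 [283.03 254.5 ] [278.99 274.88] [277.11 284.32] img angle -168.77465358335877
25 [282.58 254.66] [277.92 275.32] [275.75 284.92] img angle -167.28416127091555
28 [282.13 254.77] [276.86 275.66] [274.4 285.4] img angle -165.83088035871856
31 [281.7  254.84] [275.82 275.9 ] [273.07 285.76] img angle -164.4075411257706
250 [211 210 210 210 210 211 211 211 211 213 218 186  86  78 106 124 129 130
 129 128 130 129 128 128 128 126 122 116  92  70  97 106  94  64  35  34
  55  75]
252 [210 211 212 210 209 210 211 211 211 213 209 159  69  49  59  72  86  94
 103 115 121 123 125 125 124 123 120 117 102  81  98 103  95 101 129 175
 198 161]
254 [210 211 211 210 211 212 211 210 212 216 190  92  52  55  57  58  58  58
  60  63  64  64  68  70  71  74  73  68  58  67 125 174 181 189 209 218
 206 160]
256 [210 210 208 208 209 210 210 210 212 216 186  78  50  57  59  60  60  59
  60  61  60  60  59  58  56  56  55  52  53 100 193 219 216 212 210 212
 201 158]
258 [208
[... 1851 characters left out ...]
13 212 213 212 211 211 212 212 211 210 210 210 212
 213 212]
282 [211 210 210 210 211 213 214 197 143 120 113 112 110 111 114 113 108 107
 104 100 124 191 213 212 213 213 211 210 210 210 211 213 214 214 212 210
 209 209]
284 [211 211 210 210 211 213 214 200 163 165 178 171 157 155 155 146 135 129
 116 110 109 143 200 213 209 209 211 213 214 213 212 210 209 210 211 213
 213 212]
286 [211 213 213 212 210 209 210 211 206 192 183 166 175 185 181 174 171 172
 165 155 141 148 198 214 213 212 210 209 210 211 211 211 211 211 210 210
 209 210]
288 [210 208 209 210 213 214 212 211 210 211 211 210 212 207 187 181 181 182
 184 193 209 212 212 211 210 210 210 211 211 210 209 210 211 211 210 211
 211 210]
```

```bash
python3 - <<'E'
from h import *
np.set_printoptions(precision=4,suppress=True)
g=np.array([0.516,.0458,.189]);a=np.radians(-118)
j=np.array([np.cos(a+np.pi/2),np.sin(a+np.pi/2),0]);l=np.array([np.cos(a),np.sin(a),0])
n=np.sin(np.radians(25))*l+np.cos(np.radians(25))*np.array([0,0,1]);S=np.array([.541,.094,.067])
ex=np.cross(j,n)
for p in((276.4,286.8),(276.9,285.5)):
    o,d=ray("side",p);X=o+d*((g-o)@j)/(d@j);v=g-X
    print(p,X,"tilt",np.degrees(np.arctan2(v@l,v[2])),"L",np.linalg.norm(v),"rel seat: along n",(X-S)@n,"jaw",(X-S)@j,"in lean plane perp",(X-S)@ex, ex)
for t in(22,25):
    X=g-.086*(np.sin(np.radians(t))*l+np.cos(np.radians(t))*np.array([0,0,1]));print(t,X,(X-S)@n,(X-S)@j,(X-S)@ex)
E
```

```text
(276.4, 286.8) [0.5319 0.0757 0.1072] tilt 22.50774669240679 L 0.08853884364501168 rel seat: along n 0.04506045502002908 jaw 0.0005548395048067665 in lean plane perp 0.001498479798132207 [-0.4255 -0.8002 -0.4226]
(276.9, 285.5) [0.5311 0.0743 0.109 ] tilt 21.950629913020034 L 0.08628376014094531 rel seat: along n 0.04735396248412206 jaw 0.0005548395048068118 in lean plane perp 0.002238416936594511 [-0.4255 -0.8002 -0.4226]
22 [0.5311 0.0742 0.1093] 0.04763341067129433 0.0005548395048067606 0.002149321478705399
25 [0.5331 0.0779 0.1111] 0.047515550660187686 0.0005548395048067295 -0.002351570758187757
```

>>> {"method": "apply_moves", "body": {"steps": [[255,0.0018,-0.0005,-0.0008,0],[255,0.004,-0.0005,0.004,0],[255,0.006,-0.0005,0.0085,0],[255,0.008,-0.0005,0.0125,0],[255,0.009,-0.0005,0.0148,0],[255,0.01,-0.0005,0.017,0],[255,0.011,-0.0005,0.019,0],[255,0.012,-0.0005,0.021,0],[255,0.0128,-0.0005,0.023,0],[255,0.0136,-0.0005,0.0245,0],[255,0.0136,-0.0005,0.0245,0]], "grip_force": 45}}

```text
clock: 7.6
ee_pos: [0.5214, 0.0579, 0.1439]
tcp_rot: [0.857, 0.515, -0.0, 0.001]
contact_force: [0.9, -2.8, -1.0]
gripper_width: 0.0303
```

```bash
python3 - <<'E'
from h import *
s=bot.sense()
print(s["ee_pos"],s["gripper_width"],s["contact_force"],s["moment"])
im2=bot.get_image("side");cv2.imwrite("pics/s5.png",im2)
cv2.imwrite("pics/m5.png",cv2.resize(im2[235:335,225:355],(780,600),interpolation=2))
E
```

```text
[0.52142808 0.05791075 0.14388096] 0.030303424902663037 [ 0.93507507 -2.78480042 -1.02080345] [-0.65451706 -0.14255921  0.017579  ]
```

View pics/m5.png

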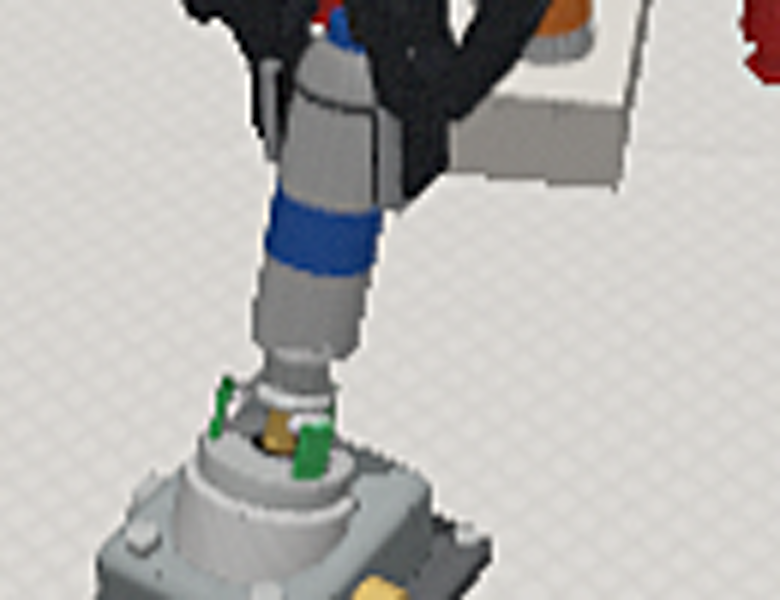

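The nose has gone over the pin and sits between the open clips: nose at crop (297,395), pin just visible below it at (278,430). There is a light side load of about 3 N. I'll centre it and bring the hand onto the port axis while going in.

>>> {"method": "apply_moves", "body": {"steps": [[255,-0.0009,0.0008,0.0004,0],[255,-0.0009,0.001,0.0014,0],[255,-0.0009,0.001,0.0028,0],[255,-0.0005,0.001,0.004,0],[255,-0.0002,0.001,0.005,0],[255,0.0,0.001,0.006,0],[255,0.0003,0.001,0.007,0],[255,0.0007,0.001,0.0085,0],[255,0.0007,0.001,0.0085,0]], "grip_force": 45}}

```text
clock: 8.55
ee_pos: [0.5224, 0.0593, 0.1342]
tcp_rot: [0.857, 0.515, 0.0, -0.001]
contact_force: [4.8, 2.2, -6.6]
gripper_width: 0.0307
```

```bash
cat > f.py <<'E'
from h import *
np.set_printoptions(precision=4,suppress=True)
s=bot.sense();a=np.radians(-118)
j=np.array([np.cos(a+np.pi/2),np.sin(a+np.pi/2),0]);l=np.array([np.cos(a),np.sin(a),0])
n=np.sin(np.radians(25))*l+np.cos(np.radians(25))*np.array([0,0,1]);S=np.array([.541,.094,.067]);ex=np.cross(j,n)
B=np.array([ex,j,n]);print("clock",s["clock"],"g rel seat ex,j,n",B@(s["ee_pos"]+[0,0,.019]-S),"F",B@s["contact_force"],"w",s["gripper_width"],"M",B@s["moment"])
E
python3 f.py
```

```text
clock 8.55 g rel seat ex,j,n [-0.0008 -0.0001  0.0948] F [-1.0025  3.228  -7.7658] w 0.03073198829488906 M [0.6077 0.7871 0.1307]
```

The clips are already pulling the nose in, with about −8 N along the axis. I'll continue home slowly.

>>> {"method": "apply_moves", "body": {"steps": [[255,0.0,0.0007,0.001,0],[255,0.0003,0.001,0.002,0],[255,0.0007,0.001,0.003,0],[255,0.0011,0.001,0.004,0],[255,0.0015,0.001,0.005,0],[255,0.0019,0.001,0.006,0],[255,0.0019,0.001,0.006,0]], "grip_force": 60}}

```text
clock: 9.25
ee_pos: [0.5242, 0.0598, 0.13]
tcp_rot: [0.857, 0.515, 0.0, 0.0]
contact_force: [-4.8, 1.8, 8.3]
gripper_width: 0.0302
```

```bash
python3 f.py
```

```text
clock 9.25 g rel seat ex,j,n [-0.0002  0.0012  0.0904] F [-2.8932 -5.0659  7.7964] w 0.03019915864396082 M [-0.8943  0.0561 -0.3239]
```

>>> {"method": "apply_moves", "body": {"steps": [[255,0.0,-0.0006,0.0005,0],[255,0.0007,-0.0006,0.0015,0],[255,0.0011,-0.0006,0.0025,0],[255,0.0015,-0.0006,0.0035,0],[255,0.0015,-0.0006,0.0035,0]], "grip_force": 60}}

```text
clock: 9.75
ee_pos: [0.5247, 0.0611, 0.1274]
tcp_rot: [0.857, 0.515, 0.0, 0.001]
contact_force: [-5.3, 0.4, 10.7]
gripper_width: 0.0309
```

```bash
python3 f.py; python3 - <<'E'
from h import *
im2=bot.get_image("side");cv2.imwrite("pics/s6.png",im2)
cv2.imwrite("pics/m6.png",cv2.resize(im2[235:335,225:355],(780,600),interpolation=2))
E
```

```text
clock 9.75 g rel seat ex,j,n [-0.0003  0.0011  0.0875] F [-2.5985 -4.8863 10.609 ] w 0.030862477982446953 M [-0.8246 -0.2026 -0.2787]
```

View pics/m6.png

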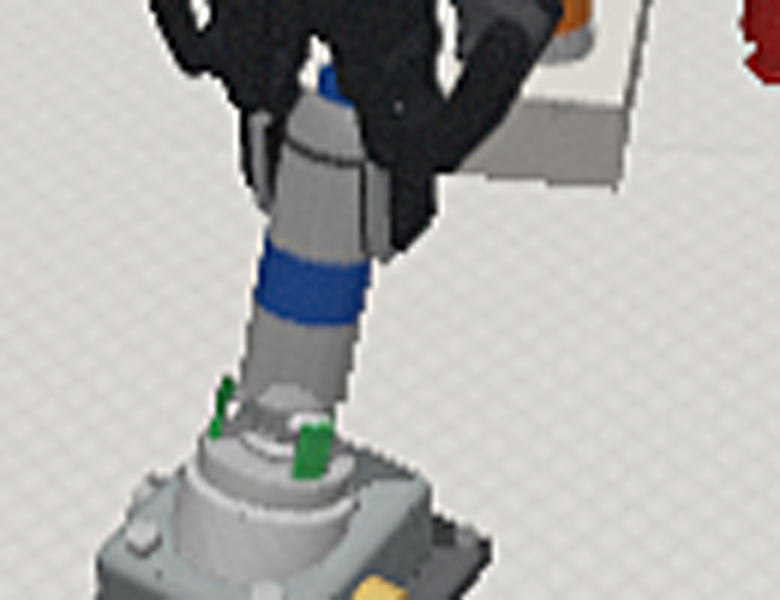

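The nose is inside the clips, with the rim close to the seat at crop (270,450). I'll check the lean numerically before the last push.

```bash
cat > ang.py <<'E'
import sys
from h import *
im=cv2.imread(sys.argv[1]);r0,r1=int(sys.argv[2]),int(sys.argv[3])
gr=cv2.GaussianBlur(cv2.cvtColor(im,cv2.COLOR_BGR2GRAY).astype(float),(0,0),.7)
Ls=[];Rs=[];rows=list(range(r0,r1+1))
for r in rows:
    m=gr[r,255:300]<165; c=np.where(m)[0]; 
    lab=np.split(c,np.where(np.diff(c)>1)[0]+1); c=max(lab,key=len)+255
    f=lambda i,k:i+k*(165-gr[r,i])/(gr[r,i+k]-gr[r,i])
    Ls.append(f(c[0],-1));Rs.append(f(c[-1],1))
pl,pr=np.polyfit(rows,Ls,1),np.polyfit(rows,Rs,1);pm=np.polyfit(rows,(np.array(Ls)+Rs)/2,1)
print("L,R,mid deg",[round(float(np.degrees(np.arctan(-p[0]))),2) for p in(pl,pr,pm)],"mid at mean row",np.polyval(pm,np.mean(rows)),"width",np.round(np.array(Rs)-Ls,1))
g0=np.array([.541,.094,.067])
for a in(-114,-118,-122):
  for t in(19,22,25,28):
    A,T=np.radians(a),np.radians(t);k=np.array([np.sin(T)*np.cos(A),np.sin(T)*np.sin(A),np.cos(T)])
    # silhouette mid-line = projected axis
    p=proj("side",g0+.02*k);q=proj("side",g0+.045*k);d=q-p
    print(a,t,round(float(np.degrees(np.arctan2(d[0],-d[1]))),2),end="; ")
  print()
E
python3 ang.py pics/s6.png 279 298; python3 ang.py pics/s4.png 255 274|head -1
```

```text
L,R,mid deg [11.3, 12.8, 12.05] mid at mean row 275.22003048579455 width [19.5 19.4 19.4 19.8 19.6 19.4 19.3 19.  18.5 18.6 19.  19.  18.8 18.2
 18.  18.4 18.9 18.8 18.3 21.2]
-114 19 8.23; -114 22 9.71; -114 25 11.11; -114 28 12.46; 
-118 19 9.54; -118 22 11.18; -118 25 12.75; -118 28 14.25; 
-122 19 10.82; -122 22 12.63; -122 25 14.35; -122 28 16.0; 
L,R,mid deg [9.05, 12.72, 10.9] mid at mean row 280.3918310912983 width [19.7 19.5 19.5 19.9 20.1 19.5 19.2 19.2 19.  18.7 18.8 18.9 18.9 18.8
```

Lean is about 24° by the silhouette, close enough to square. Now the last push, relieving the side load.

>>> {"method": "apply_moves", "body": {"steps": [[255,0.0004,-0.001,0.0008,0],[255,0.0008,-0.001,0.0016,0],[255,0.0011,-0.001,0.0023,0],[255,0.0011,-0.001,0.0023,0],[255,0.0011,-0.001,0.0023,0]], "grip_force": 60}}

```text
clock: 10.3
ee_pos: [0.5248, 0.0614, 0.1272]
tcp_rot: [0.857, 0.515, 0.001, 0.002]
contact_force: [-9.6, -6.6, 21.6]
gripper_width: 0.0304
```

```bash
python3 f.py
```

```text
clock 10.3 g rel seat ex,j,n [-0.0005  0.001   0.0872] F [ 0.2603 -5.4123 23.957 ] w 0.030402324914324666 M [-1.2231 -1.337  -0.4308]
```

```bash
python3 - <<'E'
from h import *
im2=bot.get_image("side");cv2.imwrite("pics/s7.png",im2)
a=cv2.imread("pics/side0.png")
f=lambda i:cv2.resize(i[275:330,240:305],(400,338),interpolation=2)
cv2.imwrite("pics/m7.png",np.hstack([f(a),f(im2)]))
print(blobs(im2,(255,230,60,60),(100,100,40),(125,255,255)))
for p in("pics/side0.png","pics/s7.png"):print(blobs(cv2.imread(p),(250,290,50,40),(45,100,30),(85,255,255),3))
print(blobs(im2,(290,190,70,70),(5,130,60),(18,255,255)))
E
python3 ang.py pics/s7.png 280 296|head -1;python3 f.py
```

```text
[(21, [279.81, 249.14], [278, 246, 6, 7]), (189, [276.19, 282.82], [267, 275, 20, 15])]
[(18, [261.39, 302.28], [260, 298, 4, 10]), (3, [276.33, 302.33], [276, 302, 2, 2]), (47, [276.47, 309.91], [274, 306, 6, 9])]
[(18, [261.39, 302.28], [260, 298, 4, 10]), (48, [276.54, 309.85], [274, 306, 7, 9])]
[(49, [316.06, 210.45], [312, 208, 9, 6]), (7, [310.29, 232.71], [309, 231, 4, 4]), (31, [320.26, 236.0], [318, 232, 5, 9])]
L,R,mid deg [8.56, 12.9, 10.74] mid at mean row 275.427852387704 width [19.4 19.4 19.8 19.7 19.4 19.3 19.2 19.1 18.8 19.  19.  18.8 18.2 18.
clock 10.35 g rel seat ex,j,n [-0.0004  0.001   0.0872] F [ 0.0515 -6.3941 23.5176] w 0.030742937150228918 M [-1.2442 -1.3175 -0.3545]
```

View pics/m7.png

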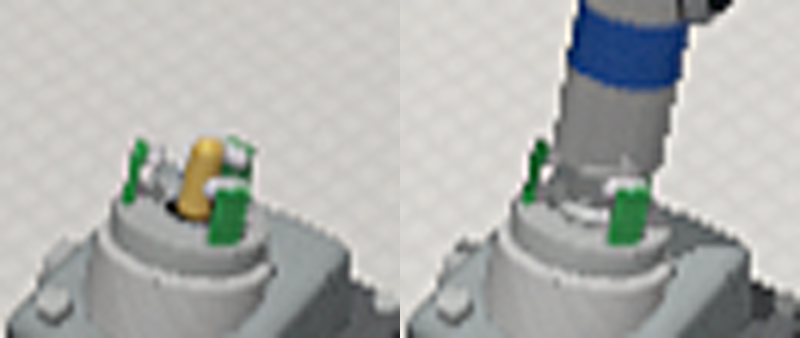

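```bash
python3 - <<'E'
from f import *
for h in(0,.002,.004,.006):
    c=np.array([proj("side",S+h*n+.013*(np.cos(q)*ex+np.sin(q)*j)) for q in np.linspace(0,6.28,90)]);b=S+(h+.056)*n
    print(h,"rim bottom row",c[:,1].max().round(2),"centre px",proj("side",b))
im=cv2.imread("pics/s7.png");g=cv2.cvtColor(im,cv2.COLOR_BGR2GRAY)
print(g[303:318,268:274])
E
```

```text
clock 10.35 g rel seat ex,j,n [-0.0004  0.001   0.0872] F [ 0.0515 -6.3941 23.5176] w 0.030742937150228918 M [-1.2442 -1.3175 -0.3545]
0 rim bottom row 313.97 centre px [277.516  281.3074]
0.002 rim bottom row 312.93 centre px [277.7566 280.2437]
0.004 rim bottom row 311.89 centre px [277.9976 279.1786]
0.006 rim bottom row 310.85 centre px [278.2389 278.1121]
[[104 127 139 140 143 142]
 [106 109 109 109 118 145]
 [109 110 112 109 117 190]
 [106 108 107 111 111 159]
 [101 136 136 108 105 105]
 [184 167 139 101 101 102]
 [193 209 214 203 178 201]
 [144 180 200 197 193 204]
 [162 151 117 126 140 146]
 [180 172 158 159 164 149]
 [181 180 182 181 186 143]
 [179 188 184 182 181 148]
 [165 168 165 168 176 172]
 [153 152 148 149 155 155]
 [150 146 146 147 146 142]]
```

The evidence agrees that it is seated:
- **Spring region:** force rose about 1 N/mm over the travel, giving a pin depth of about 7.6 mm.
- **Hard stop:** it then stopped firmly at about 24 N, well under 60 N.
- **Clips:** the two green clips still visible are at the same pixels as when the port was empty, so closed.

I'll hand in while holding.

```bash
python3 -c "
from bench import bot
print(bot.hand_in())
s=bot.sense();print(s['clock'],s['ee_pos'],s['contact_force'],s['gripper_width'])"
```

```text
the job is handed in; nothing more can be done
None
the job is handed in; nothing more can be done
```

I handed the job in at about 10.4 s with the blue canister seated on the port and held pressed there with a 60 N grip. The interface gave no verdict. After hand-in it gave no more readings, so the final second itself is unchecked.

The moves cannot tilt the tool. I half-lifted the canister, moved the hand sideways so the nose caught the pocket rim, and the canister pivoted about 22° in the grip. Then I lifted it clear and pressed it onto the pin along the 25° port axis.

**Checks that agree it is home:**
- **Clips:** they pulled the nose in at about 8 N as it passed. The two still visible at the end are at their closed pixel positions; the third is hidden behind the canister.
- **Pin depth:** force rose about 1 N/mm, the pin spring's rate, giving roughly 7.6 mm. The pin cannot be seen directly.
- **Seating:** it then hit a hard stop at about 24 N, well under the 60 N limit.
- **Orange canister:** it stood in place in the last side picture.

**Checks that disagreed or stayed weak:**
- **Rim height:** the rim's pixel row suggested 2–6 mm off the seat, depending on the calibration bias. I trusted the force readings instead.
- **Lean:** the last silhouette read 10.7° against an expected 12.75° in the picture, so the canister may be about 2–4° off square. The limit is 5.7°.
- **Side load:** about 6 N across the port remained at the end.

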